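# Shut and lock the lathe's belt cover

### The arm

A 7-joint arm with a two-finger parallel gripper is mounted at the origin on the work surface. World frame = base frame: x ahead of the robot, y to its left, z up, the work surface at z = 0. Lengths are in m, angles in rad, forces in N, time in s.
With the tool pointing down it reaches from about 0.425 to 0.95 m from the base axis. Payload 16.7 kg.
Tool frame: the origin (TCP) lies at the very end of the fingers, on their centre line; the grasp point (between the pads) lies 19 mm behind it; z points along the fingers, y is the direction in which the jaws open and shut (so a half turn about z gives the same grasp; the last joint's range is limited). The gripper opens to 94 mm and grips with 3 to 60 N. Pads are 16 mm wide; open, the fingers measure 119 mm over their backs; the gripper's body (75 mm by 177 mm) begins 78 mm behind the grasp point.
Start: joints at [-1.284, 0.426, 0.074, 1.606, -0.034, 1.111, -0.067], TCP at [0.286, 0.612, 0.205] pointing down, gripper open.
Joint ranges: [-2.85, 2.85], [-0.5, 2.14], [-1.23, 1.37], [0.21, 2.46], [-1.02, 4.16], [0.16, 2.05], [-2.73, 2.73]. Speed limits (rad/s): [1.89, 1.89, 2.39, 2.39, 3.01, 3.01, 3.01].

### API

Orientations are given as a rotation vector (axis times angle).
In Python, from cell import bot, eyes gives the robot as it stands.
- The arm moves only by the tool play_rows, never from a script. Its argument "motion" is text: rows parted by semicolons, each of 5 numbers parted by spaces: the opening, from -1 (shut) to 1 (fully open), then the shift along the tool's x, y, z in m, then the turn about the tool's z in degrees. A call has 1 to 5 rows; each row shifts and turns the pose as measured when the row begins, along the tool's axes as they then stand; what a row does not reach is not made up. A row lasts 1/10 s, in which the tool goes at most 50 mm and 8.59 degrees, less where a joint would pass 70% of its speed; a pose out of reach is approached as far as the arm can. A call with a gripper value outside its range is refused whole. The fingers move at their own pace and stop on an object; "force" is the grip in N (left out, the last holds). Time passes only in rows, so rows that do not move let the fingers close. It gives the time, the measured TCP pose, the force and the opening at its end, in the units of the state.
- bot.read_state(): the state, without advancing time (a new reading comes with each control period).
- eyes.camera(name): name is "scene" or "side" or "wrist"; returns a dict with "color" (420x560x3 uint8, red, green, blue), "z_map" (420x560 float32, m along the optical axis (not along the pixel's ray), 0 where there is no reading), "fovy" (degrees; the focal length in pixels is half the picture's height over the tangent of half this angle, whatever the lens; pixels are square), "cx", "cy" (the principal point, pixels), "position" and "attitude" of the camera in the world. Camera axes: x right, y up, looking along -z (the intrinsics and any distortion apply to the point x, -y, -z); pixel columns grow to the right and rows downward; lengths in m; the calibration is good to about 2 mm. The wrist camera is an equidistant fisheye: a pixel r from the principal point sees the ray r / f radians off the axis. A picture is of the moment at which its call begins.
- bot.job_done(): hands the job in, once; it reports no verdict.
The state is a dict: "t": time; "q": joint angles; "joint_vel": joint speeds; "joint_efforts": joint torques, N m; "position": TCP position; "orientation": TCP orientation; "wrist_force": force on the tool from outside, world axes, zero at the start; "ft_torque": the same for the moment, N m; "opening": finger opening in m.
Only numpy, scipy, OpenCV 4.12 (cv2) and the standard library are available. Lean on these libraries where they do the work, as an engineer would, in place of code of your own. Each camera call takes 0.05 s, during which the arm holds its last target.

### The job

The belt cover on top of the wood lathe's headstock has been left open. Swing it fully shut, then press its wing-headed quarter-turn fastener down until you feel it reach the bottom, and turn it a quarter turn clockwise (seen from above) until its cam catches and holds. Press firmly but do not ram or force the fastener in its receptacle, and do not disturb the tin, the turned wooden piece or the spanner lying around the lathe.

Things in the scene. Friction and masses are not known exactly. Their poses are not given: they have to be found in the camera images.
- headstock: Green open-topped lathe headstock fixed to the bench, 200 (own x) x 220 (own y) x 100 mm high; origin: centre of its underside. Own -x is the front, towards the robot; the cover hinges along its top at own x +100 mm. On its -y side: a wooden disc (top 106 mm high, own y -150 to -178 mm) and a bed with tool rest and tailstock (to 90 mm high) out to own y -420 mm. Place and yaw vary.
- cover (a joint): Opening of the grey cover, rad: 0 = shut, grows as the front edge rises; starts at 0.5 to 0.9. The stiff hinge stays where left; a few newtons down near the front edge move it. The cover reaches 204 mm from hinge line to front edge, is 220 mm wide, 6 mm thick; shut, its top is 106 mm above the bench.
- cover_edge (a point): Place to push: on the cover's top face, 190 mm from the hinge line (14 mm from the front edge), 70 mm to the +y side of the fastener. Axes are the cover's: x towards the hinge, z out of the top face.
- cover_hinge (a point): Middle of the cover's hinge line, 100 mm above the bench, level with the cover's underside when shut; y along the hinge. Axes turn with the cover.
- wing_grip (a point): Centre of the fastener's black wing grip, on its axis (square to the cover, mid-width, 165 mm from the hinge). Wing: 10 mm thick (own x), 36 mm long (own y), 24 mm high, standing on a flange 36 mm across, 4 mm thick, whose top is 12 mm below this point. Own z points out of the cover. Cover shut and not pressed: 142.5 mm above the bench, flange underside 20 mm above the cover.
- wing (a joint): Turn of the fastener, rad, clockwise from above: near 0 = unlocked (wing parallel to the hinge), near 1.57 = locked; stops at 0 and 1.66. Turns only while pressed deep enough. Past about 1.44 the cam pin meets a notch: let up, the spring lifts the wing 3.5 mm and it cannot turn back. Turned while the cover is open, the pin misses its slot.
- receptacle: Steel cup 54 mm across inside the headstock, whose slotted cap takes the fastener's cross pin; origin at the centre of its foot, 7 mm above the bench, straight below the fastener when the cover is shut. It takes up to 25 N from the fastener.
- fastener: The fastener's sliding part, carrying the wing; origin on its axis, 36.5 mm below the wing grip's centre; its axes do not turn with the wing. It presses down against a soft spring: 3 N, plus 0.35 N per mm. The depth where it comes free to turn differs each time, 4 to 17 mm, and cannot be seen; 1.5 mm below that a hard bottom is felt, where force rises steeply. Stay near the bottom while turning.
- tin: Bystander: closed metal tin, 60 mm in diameter, 60 mm high, beside the headstock on its +y side; origin at the centre of its underside.
- handle_blank: Bystander: turned wooden piece, standing, up to 48 mm in diameter, 100 mm high, beside the headstock on its +y side; origin at the centre of its underside.
- spanner: Bystander: steel spanner 170 mm long lying flat on the bench in front of the headstock (own x along its length), origin on its underside.

How it is judged:
By the outcome, as a careful person would: the job done as asked, in the order asked, and still so for the second after the job is handed in, with the robot touching nothing.
It also fails if it takes over 54 s, if anything falls off the work surface, if the arm or the gripper's body presses on something with over 40 N, if the wrist force passes 120 N, or if a joint passes its speed limit or range.

## Working session

There is one attempt and no reset: what is moved stays moved. The work goes in short steps, Python scripts to look and compute and a tool call to move; the robot and the scene stay as the last step left them, time stands still between calls to the robot, and variables do not carry over. Pictures are saved under pics/ and viewed, and the job is handed in when it is done.

Besides the shell and the picture viewer there is one more tool, called after "Call:" by a JSON object that holds its "method" and its "body", one argument or row to a line. play_rows: Moves the arm, as the interface text tells. Its arguments: {"type":"object","properties":{"motion":{"type":"string"},"force":{"type":"number"}},"required":["motion"]}

```bash
ls; mkdir -p pics; cat > h.py <<'E'
import numpy as np, cv2
from scipy.spatial.transform import Rotation as R
from cell import bot, eyes
def save(c,name): cv2.imwrite('pics/'+name,cv2.cvtColor(c['color'],cv2.COLOR_RGB2BGR))
def att(c):
    a=np.array(c['attitude'],float)
    return R.from_rotvec(a).as_matrix() if a.shape==(3,) else (a if a.shape==(3,3) else R.from_quat(a).as_matrix())
def cloud(c):
    z=c['z_map'];h,w=z.shape;f=h/2/np.tan(np.radians(c['fovy'])/2)
    v,u=np.mgrid[:h,:w]
    P=np.stack([(u-c['cx'])/f*z,-(v-c['cy'])/f*z,-z],-1)
    W=P@att(c).T+np.array(c['position']); W[z==0]=np.nan
    return W
E
python3 - <<'E'
from h import *
s=bot.read_state();print(s)
for n in ['scene','side','wrist']:
    c=eyes.camera(n);save(c,n+'0.png');print(n,{k:c[k] for k in c if k not in('color','z_map')})
    np.savez('pics/'+n+'0.npz',**c)
E
```

```text
pics
{'t': 0.0, 'q': array([-1.28351387,  0.42673505,  0.07384789,  1.60660081, -0.03410289,
        1.11079642, -0.06709418]), 'joint_vel': array([-2.75451521e-04, -1.41638974e-03, -7.61665553e-04,  1.12624829e-03,
       -4.15972651e-05, -7.47617741e-05, -2.60556208e-04]), 'joint_efforts': array([-1.15125724e-03, -9.35840750e+01,  3.66645165e+00, -4.54175305e+01,
       -4.87602758e-02,  2.07260752e-02,  1.94033436e-05]), 'position': array([0.28538361, 0.61122179, 0.20477623]), 'orientation': array([-6.80651718e-01, -3.06677910e+00,  1.98919339e-03]), 'wrist_force': array([0.81934879, 0.53915946, 0.14247777]), 'ft_torque': array([-0.04718415, -0.01372433,  0.01238716]), 'opening': 0.09377086533581551}
scene {'fovy': 45.20685653012118, 'cx': 279.54130808718236, 'cy': 199.1184847153292, 'position': array([ 0.41620418, -0.44745158,  0.78740421]), 'attitude': array([ 0.73952022, -0.10340334, -0.22194038])}
side {'fovy': 43.357633117092305, 'cx': 280.92835526713765, 'cy': 212.37505652305146, 'position': array([ 0.5280259 , -0.62355061,  0.5527521 ]), 'attitude': array([ 1.03515546, -0.04108078, -0.06462999])}
wrist {'fovy': 65.70646984690485, 'cx': 284.66159264383475, 'cy': 213.03635053482506, 'position': array([0.22010255, 0.64222426, 0.38504138]), 'attitude': array([-0.22583356, -0.14273252,  1.12765773])}
```

View pics/scene0.png

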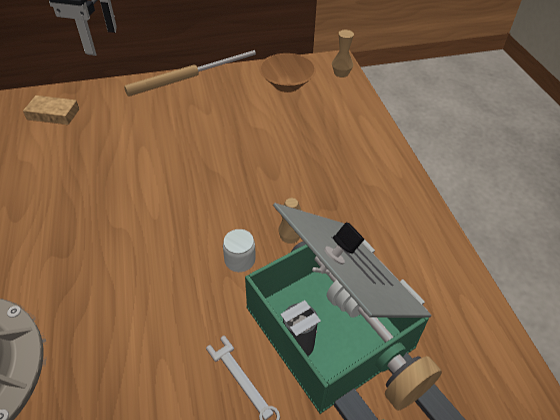

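View pics/side0.png

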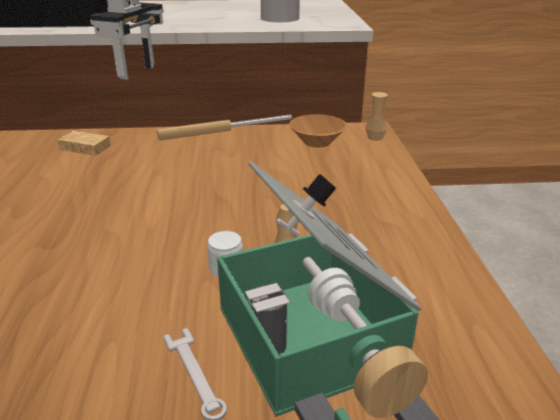

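View pics/wrist0.png

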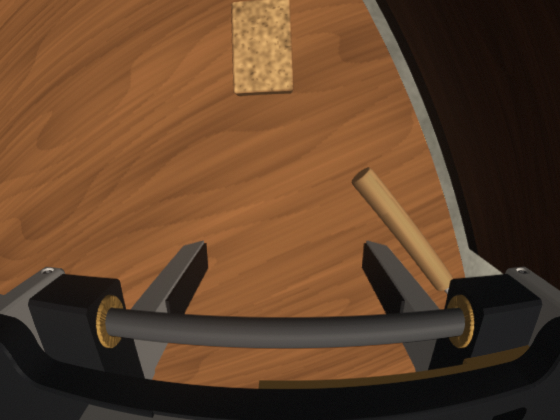

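The scene picture shows the green headstock at about (340,330), its grey cover raised with the black wing at (348,238), the tin at (239,250), the blank at (290,220) and the spanner at (243,380). Next I measure them.

```bash
cat > m.py <<'E'
from h import *
for n in ['scene','side']:
    c=dict(np.load(f'pics/{n}0.npz'));W=cloud(c);col=c['color'].astype(int)
    hsv=cv2.cvtColor(c['color'],cv2.COLOR_RGB2HSV)
    r,g,b=col[...,0],col[...,1],col[...,2]
    green=(hsv[...,0]>65)&(hsv[...,0]<95)&(hsv[...,1]>100)
    G=W[green]; top=G[(G[:,2]>.094)&(G[:,2]<.106)]
    rect=cv2.minAreaRect(top[:,:2].astype(np.float32));print(n,'rim',len(top),np.median(top[:,2]),rect); print(cv2.boxPoints(rect))
    grey=(hsv[...,1]<40)&(W[...,2]>.108)&(W[...,0]<1.1)&(W[...,1]>-.35)&(W[...,1]<.3)&(W[...,2]<.35)
    P=W[grey]
    # ransac plane
    rng=np.random.default_rng(0);best=None
    for _ in range(400):
        a=P[rng.choice(len(P),3,False)];nn=np.cross(a[1]-a[0],a[2]-a[0])
        if np.linalg.norm(nn)<1e-6: continue
        nn/=np.linalg.norm(nn);m=abs((P-a[0])@nn)<.003
        if best is None or m.sum()>best.sum():best=m
    Q=P[best];m0=Q.mean(0);nn=np.linalg.svd(Q-m0,full_matrices=False)[2][2];nn*=np.sign(nn[2])
    print('plane',len(P),len(Q),m0,nn,'angle',np.arccos(nn[2]),'yaw dir',np.arctan2(nn[1],nn[0]))
    e=np.array([-nn[1],nn[0],0]);e/=np.linalg.norm(e);s=np.cross(e,nn)
    cc=(Q-m0)@np.c_[s,e];rect=cv2.minAreaRect(cc.astype(np.float32));bp=cv2.boxPoints(rect);print('cover corners',rect[1],'\n',m0+bp@np.c_[s,e].T)
    blk=(hsv[...,2]<50)&(W[...,2]>.15)&(W[...,2]<.4)&(W[...,0]<1.1)&(W[...,0]>.3)&(abs(W[...,1])<.3)
    B=W[blk];print('black',len(B),np.median(B,0),B.min(0),B.max(0))
E
python3 m.py
```

```text
scene rim 80 0.09754404986612719 ((0.6099668145179749, -0.05536028742790222), (0.19752155244350433, 0.220380961894989), 19.741361618041992)
[[ 0.47979093  0.01499506]
 [ 0.5542301  -0.19243345]
 [ 0.7401427  -0.12571564]
 [ 0.66570354  0.08171287]]
plane 6236 5374 [ 0.62846341 -0.0679965   0.19035562] [0.64790418 0.22893899 0.72650335] angle 0.757576696471926 yaw dir 0.33965891850792007
cover corners (0.19902768731117249, 0.21961063146591187) 
 [[ 0.53191263  0.03296077  0.24464663]
 [ 0.60543306 -0.17397752  0.24429158]
 [ 0.74161004 -0.12536231  0.10752751]
 [ 0.66808961  0.08157598  0.10788256]]
black 549 [ 0.61698099 -0.05584217  0.2450856 ] [ 0.5973767  -0.17209715  0.23169458] [ 0.63444717 -0.03394293  0.25550548]
side rim 15 0.09591001231342772 ((0.5979836583137512, -0.06248489022254944), (0.1912495642900467, 0.21550670266151428), 27.946311950683594)
[[ 0.463012   -0.01211095]
 [ 0.5640079  -0.20248678]
 [ 0.73295534 -0.11285883]
 [ 0.63195944  0.077517  ]]
plane 3937 3157 [ 0.63421023 -0.07924135  0.19146439] [0.64826971 0.22400508 0.72771431] angle 0.7558127922064924 yaw dir 0.3326987483028595
cover corners (0.19925273954868317, 0.21924404799938202) 
 [[ 0.53323101  0.03322999  0.24679876]
 [ 0.60594901 -0.1736004   0.24568594]
 [ 0.74251164 -0.12485205  0.10902614]
 [ 0.66979364  0.08197833  0.11013896]]
black 440 [ 0.61884703 -0.05987093  0.24715568] [ 0.59920871 -0.07165899  0.2311182 ] [ 0.63466838 -0.0345568   0.25716117]
```

```bash
cat > d.py <<'E'
from h import *
yaw=.339; X=np.array([np.cos(yaw),np.sin(yaw),0]);Y=np.array([-X[1],X[0],0]);Z=np.array([0,0,1.])
H=np.array([.610,-.0554,.1])+.1*X
def cov(th,d,y,h):  # point on the cover: d from hinge, y, h above underside
    return H+d*(-np.cos(th)*X+np.sin(th)*Z)+h*(np.sin(th)*X+np.cos(th)*Z)+y*Y
def show(target,yawdeg=None):
    s=bot.read_state();M=R.from_rotvec(s['orientation']).as_matrix()
    d=M.T@(np.array(target)-s['position'])
    ty=np.degrees(np.arctan2(M[1,1],M[0,1]))
    print('t %.2f'%s['t'],'pos',s['position'].round(4),'tool y yaw %.1f'%ty,'tilt %.4f'%np.arccos(-M[2,2]),'q7 %.2f'%s['q'][6],'F',s['wrist_force'].round(1),'open %.4f'%s['opening'])
    print('target',np.round(target,4),'tool delta mm',(d*1000).round(1), 'turn to 19.4: %.1f'%(ty-np.degrees(yaw)))
E
python3 - <<'E'
from d import *
p=cov(.757,.184,.07,.006);print(p)
show(p+[0,0,.06])
print('wing shut',cov(0,.165,0,.0425),'edge shut',cov(0,.184,.07,.006))
E
```

```text
[0.55877912 0.00076317 0.23072226]
t 0.15 pos [0.2854 0.6113 0.2049] tool y yaw 65.0 tilt 0.0010 q7 -0.07 F [-0.4 -0.6  0.1] open 0.0936
target [0.5588 0.0008 0.2907] tool delta mm [-506.  -437.7  -85.3] turn to 19.4: 45.5
wing shut [ 0.5486993  -0.07701537  0.1425    ] edge shut [ 0.50750254 -0.01731757  0.106     ]
```

Call:
{"method": "play_rows", "body": {
  "motion": "-1 0 0 -0.045 0; -1 -0.025 -0.022 -0.035 0; -1 -0.037 -0.032 0 0; -1 -0.037 -0.032 0 0; -1 -0.037 -0.032 0 0",
  "force": 30
}}

```text
t: 0.65
position: [0.3561, 0.4471, 0.2852]
orientation: [-0.664, -3.068, 0.007]
wrist_force: [1.9, 0.4, -0.7]
opening: 0.0573
```

Call:
{"method": "play_rows", "body": {
  "motion": "-1 -0.037 -0.032 0 0; -1 -0.037 -0.032 0 0; -1 -0.037 -0.032 0 0; -1 -0.037 -0.032 0 0; -1 -0.037 -0.032 0 0"
}}

```text
t: 1.15
position: [0.4587, 0.2185, 0.2859]
orientation: [-0.663, -3.068, 0.005]
wrist_force: [1.2, 0.6, -0.6]
opening: 0.0174
```

```bash
python3 -c "
from d import *
show(cov(.757,.184,.07,.006)+[0,0,.06])"
```

```text
t 1.15 pos [0.4587 0.2185 0.2859] tool y yaw 65.6 tilt 0.0040 q7 0.60 F [ 1.2  0.6 -0.6] open 0.0174
target [0.5588 0.0008 0.2907] tool delta mm [-181.1 -157.    -4.5] turn to 19.4: 46.2
```

Call:
{"method": "play_rows", "body": {
  "motion": "-1 -0.037 -0.032 -0.002 0; -1 -0.037 -0.032 0 0; -1 -0.037 -0.032 0 0; -1 -0.037 -0.032 0 0; -1 -0.015 -0.015 0 0"
}}

```text
t: 1.65
position: [0.5488, 0.0118, 0.2888]
orientation: [-0.669, -3.069, 0.004]
wrist_force: [0.6, 0.6, 0.1]
opening: 0.0006
```

Call:
{"method": "play_rows", "body": {
  "motion": "-1 0 0 0 8.5; -1 0 0 0 8.5; -1 0 0 0 8.5; -1 0 0 0 8.5; -1 0 0 0 8.5"
}}

```text
t: 2.15
position: [0.5491, 0.0054, 0.2881]
orientation: [1.75, 2.609, -0.007]
wrist_force: [-0.1, 0.0, -0.4]
opening: 0.0005
```

```bash
python3 -c "
from d import *
show(cov(.757,.184,.07,.006)+[0,0,.06])
c=eyes.camera('side');save(c,'side1.png')"
```

```text
t 2.15 pos [0.5491 0.0054 0.2881] tool y yaw 22.3 tilt 0.0047 q7 0.36 F [-0.1  0.  -0.4] open 0.0005
target [0.5588 0.0008 0.2907] tool delta mm [-8.   7.2 -2.6] turn to 19.4: 2.9
```

View pics/side1.png

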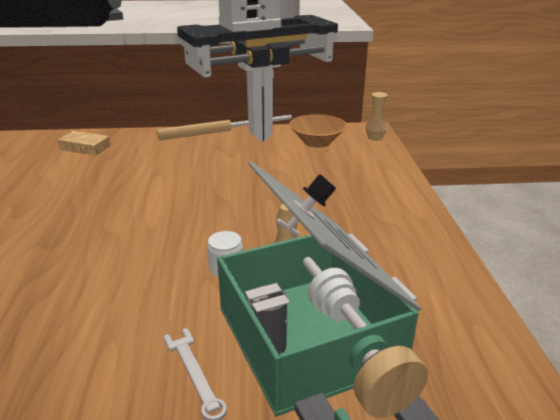

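The closed fingers are at (262,135), above the raised front edge. I align them and then descend along the cover's arc.

Call:
{"method": "play_rows", "body": {
  "motion": "-1 -0.008 0.007 0.015 2.9; -1 0 0 0.015 0; -1 0 0 0.012 0; -1 0 0 0.01 0; -1 0 0 0.005 0"
}}

```text
t: 2.7
position: [0.5589, 0.0008, 0.2293]
orientation: [1.816, 2.563, -0.005]
wrist_force: [-0.0, 0.6, 1.4]
opening: 0.0004
```

```bash
python3 -c "
from d import *
show(cov(.757,.184,.07,.006))
for a in np.arange(.757,-.01,-.0757): p=cov(a,.184,.07,.006); print(round(a,3),p.round(4),((p-H)@X).round(4))"
```

```text
t 2.70 pos [0.5589 0.0008 0.2293] tool y yaw 19.4 tilt 0.0034 q7 0.37 F [-0.   0.6  1.4] open 0.0004
target [0.5588 0.0008 0.2307] tool delta mm [-0.  -0.2 -1.4] turn to 19.4: -0.1
0.757 [0.5588 0.0008 0.2307] -0.1296
0.681 [ 0.5498 -0.0024  0.2205] -0.1391
0.606 [ 0.5416 -0.0053  0.2097] -0.1479
0.53 [ 0.5342 -0.0079  0.1982] -0.1557
0.454 [ 0.5276 -0.0102  0.1861] -0.1627
0.379 [ 0.5219 -0.0122  0.1736] -0.1688
0.303 [ 0.5171 -0.0139  0.1606] -0.1738
0.227 [ 0.5132 -0.0153  0.1473] -0.1779
0.151 [ 0.5103 -0.0163  0.1337] -0.181
0.076 [ 0.5084 -0.017   0.1199] -0.183
0.0 [ 0.5075 -0.0173  0.106 ] -0.184
```

Call:
{"method": "play_rows", "body": {
  "motion": "-1 0 -0.007 0.010 0; -1 0 -0.009 0.011 0; -1 0 -0.008 0.012 0; -1 0 -0.007 0.012 0"
}}

```text
t: 3.1
position: [0.5285, -0.01, 0.1824]
orientation: [1.812, 2.563, -0.002]
wrist_force: [1.0, -0.4, 0.3]
opening: 0.0003
```

```bash
python3 -c "
from d import *
show(cov(.454,.184,.07,.006))
c=eyes.camera('side');save(c,'side2.png')"
```

```text
t 3.10 pos [ 0.5285 -0.01    0.1824] tool y yaw 19.5 tilt 0.0031 q7 0.39 F [ 1.  -0.4  0.3] open 0.0003
target [ 0.5276 -0.0102  0.1861] tool delta mm [ 0.1 -0.9 -3.7] turn to 19.4: 0.1
```

View pics/side2.png

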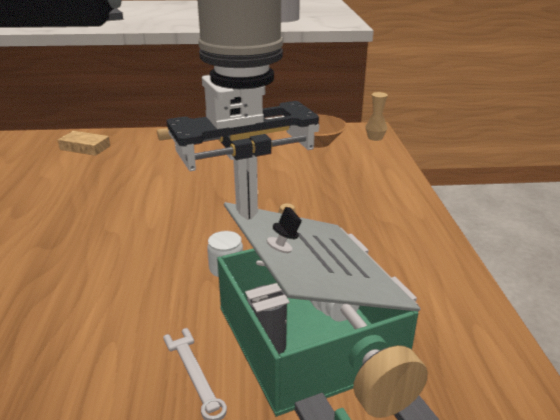

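The cover is following, with the fingertips at (246,215) on its front edge. I continue.

Call:
{"method": "play_rows", "body": {
  "motion": "-1 0 -0.007 0.012 0; -1 0 -0.005 0.013 0; -1 0 -0.004 0.013 0; -1 0 -0.003 0.013 0; -1 0 -0.002 0.010 0"
}}

```text
t: 3.65
position: [0.5048, -0.0183, 0.1183]
orientation: [1.812, 2.564, 0.0]
wrist_force: [1.1, -0.3, -0.4]
opening: 0.0008
```

```bash
python3 -c "
from d import *
show(cov(0,.184,.07,.006))"
```

```text
t 3.65 pos [ 0.5048 -0.0183  0.1183] tool y yaw 19.5 tilt 0.0023 q7 0.46 F [ 1.1 -0.3 -0.4] open 0.0008
target [ 0.5075 -0.0173  0.106 ] tool delta mm [ 0.   2.8 12.3] turn to 19.4: 0.1
```

Call:
{"method": "play_rows", "body": {
  "motion": "-1 0 0.002 0.006 0; -1 0 0 0.004 0; -1 0 0 0.002 0; -1 0 0 0.002 0"
}}

```text
t: 4.05
position: [0.5061, -0.0178, 0.1054]
orientation: [-1.813, -2.565, -0.0]
wrist_force: [-25.9, -0.3, 74.8]
opening: 0.0005
```

Call:
{"method": "play_rows", "body": {
  "motion": "-1 0 0 0.002 0; -1 0 0 0.002 0; -1 0 0 0.002 0"
}}

```text
t: 4.35
position: [0.5061, -0.0178, 0.1056]
orientation: [-1.813, -2.56, -0.007]
wrist_force: [-18.6, 0.3, 49.9]
opening: 0.0006
```

```bash
python3 -c "
from d import *
show(cov(0,.184,.07,.006))
c=eyes.camera('side');save(c,'side3.png')"
```

```text
t 4.35 pos [ 0.5061 -0.0178  0.1056] tool y yaw 19.4 tilt 0.0063 q7 0.48 F [-18.6   0.3  49.9] open 0.0006
target [ 0.5075 -0.0173  0.106 ] tool delta mm [ 0.   1.5 -0.4] turn to 19.4: -0.0
```

View pics/side3.png

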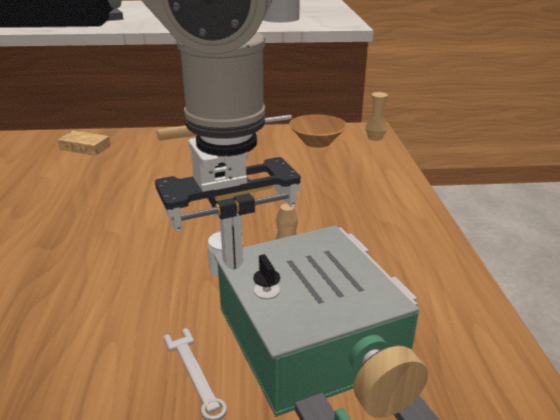

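The cover is shut: the fingertips bottomed at z=0.1055 against an expected 0.106, and the arm is stiff at about 25 N/mm. I back off and measure the wing.

Call:
{"method": "play_rows", "body": {
  "motion": "-1 0 0 -0.003 0; -1 0 0 -0.02 0; 0.2 0 0 -0.04 0; 0.2 0 0 -0.045 0; 0.2 0 0 0 0"
}}

```text
t: 4.9
position: [0.5069, -0.0191, 0.219]
orientation: [-1.814, -2.56, -0.007]
wrist_force: [0.5, 0.8, -0.9]
opening: 0.0212
```

```bash
cat > w.py <<'E'
from d import *
import sys
print('expected',cov(0,.165,0,.0425))
for n in ['scene','side']:
    c=eyes.camera(n);W=cloud(c);save(c,n+sys.argv[1]+'.png')
    hsv=cv2.cvtColor(c['color'],cv2.COLOR_RGB2HSV)
    L=(W-H)@np.c_[X,Y,Z]
    cv=(abs(L[...,0]+.08)<.05)&(abs(L[...,1])<.1)&(abs(L[...,2]-.006)<.03)&(hsv[...,1]<40)&(hsv[...,2]>70)
    q=L[cv];A=np.c_[q[:,:2],np.ones(len(q))];s=np.linalg.lstsq(A,q[:,2],rcond=None)[0];print(n,'cover slope',s[:2].round(4),'z at hinge+.1',(s[2]+.1).round(4))
    near=(abs(L[...,0]+.165)<.035)&(abs(L[...,1])<.04)&(hsv[...,2]<70)
    a=near&(L[...,2]>.03)&(L[...,2]<.07); top=near&(L[...,2]>.048)&(L[...,2]<.07)
    print('dark',a.sum(),L[a].min(0).round(4),L[a].max(0).round(4),'top',top.sum(),L[top].mean(0).round(4) if top.any() else '')
    if top.sum()>5: print(cv2.minAreaRect((L[top][:,:2]*1000).astype(np.float32)))
    fl=near&(L[...,2]>.0)&(L[...,2]<.0325);print('flange',fl.sum(),L[fl].min(0).round(4),L[fl].max(0).round(4))
show(cov(0,.165,0,.0425))
E
python3 w.py 4
```

```text
expected [ 0.5486993  -0.07701537  0.1425    ]
scene cover slope [-0.0004 -0.    ] z at hinge+.1 0.1041
dark 293 [-0.1812 -0.0187  0.03  ] [-0.1489  0.0172  0.0551] top 158 [-0.1649 -0.0012  0.0521]
((-164.3158721923828, -0.7879753112792969), (34.94340515136719, 9.958075523376465), 89.47576141357422)
flange 189 [-0.1812 -0.0184  0.003 ] [-0.1391  0.0364  0.0325]
side cover slope [-0.0002  0.0014] z at hinge+.1 0.1068
dark 479 [-0.18   -0.0185  0.03  ] [-0.1466  0.0165  0.0565] top 171 [-0.1646 -0.0029  0.0536]
((-163.725830078125, -1.046926498413086), (35.02156448364258, 9.129256248474121), 89.05504608154297)
flange 201 [-0.18   -0.0165  0.0272] [-0.1466  0.0149  0.0325]
t 5.00 pos [ 0.5049 -0.0186  0.2151] tool y yaw 19.4 tilt 0.0078 q7 0.36 F [-0.6 -0.1 -0.8] open 0.0288
target [ 0.5487 -0.077   0.1425] tool delta mm [-70.1  22.1  72. ] turn to 19.4: -0.0
```

View pics/scene4.png

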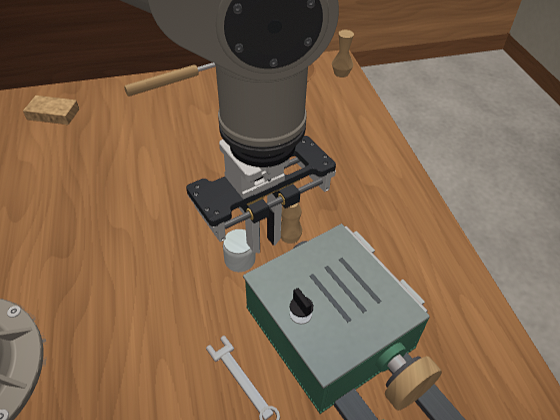

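Call:
{"method": "play_rows", "body": {
  "motion": "0 -0.035 0.011 0 0; 0 -0.036 0.0115 0 0; 0 0 0 0.03 0; 0 0 0 0.03 0; 0 0 0 0 0"
}}

```text
t: 5.5
position: [0.5495, -0.0792, 0.1486]
orientation: [-1.806, -2.557, 0.002]
wrist_force: [0.7, -0.2, 0.4]
opening: 0.047
```

```bash
python3 -c "
from d import *
show(np.array([.5495,-.0777,.132]))"
```

```text
t 5.50 pos [ 0.5495 -0.0792  0.1486] tool y yaw 19.5 tilt 0.0109 q7 0.61 F [ 0.7 -0.2  0.4] open 0.0470
target [ 0.5495 -0.0777  0.132 ] tool delta mm [ 1.3  0.6 16.6] turn to 19.4: 0.1
```

Call:
{"method": "play_rows", "body": {
  "motion": "0 0.0013 0.0005 0.009 0; 0 0 0 0.006 0; 0 0 0 0.0015 0; 0 0 0 0 0"
}}

```text
t: 5.9
position: [0.5494, -0.0771, 0.1321]
orientation: [-1.805, -2.557, 0.003]
wrist_force: [-0.4, 0.5, 0.1]
opening: 0.0471
```

```bash
python3 -c "
from d import *
show(np.array([.5495,-.0777,.132]))
c=eyes.camera('side');save(c,'side5.png')"
```

```text
t 5.90 pos [ 0.5494 -0.0771  0.1321] tool y yaw 19.6 tilt 0.0114 q7 0.62 F [-0.4  0.5  0.1] open 0.0471
target [ 0.5495 -0.0777  0.132 ] tool delta mm [-0.6 -0.1  0.1] turn to 19.4: 0.2
```

View pics/side5.png

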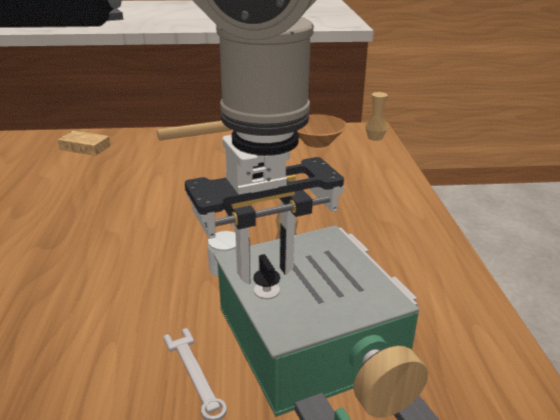

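The open fingers straddle the wing at (267,268), with the flange just below the tips. I close on it.

Call:
{"method": "play_rows", "body": {
  "motion": "-1 0 0 0 0; -1 0 0 0 0; -1 0 0 0 0; -1 0 0 0 0; -1 0 0 0 0",
  "force": 40
}}

```text
t: 6.45
position: [0.5506, -0.0768, 0.1341]
orientation: [-1.806, -2.56, -0.001]
wrist_force: [7.6, 3.6, -0.8]
opening: 0.0102
```

Call:
{"method": "play_rows", "body": {
  "motion": "-1 0 0 0 0; -1 0 0 0 0"
}}

```text
t: 6.65
position: [0.5512, -0.0765, 0.1341]
orientation: [-1.806, -2.561, -0.002]
wrist_force: [0.5, 0.2, -0.2]
opening: 0.0098
```

Call:
{"method": "play_rows", "body": {
  "motion": "-1 0 0 0.001 0; -1 0 0 0.001 0; -1 0 0 0.001 0"
}}

```text
t: 6.95
position: [0.5512, -0.0765, 0.1313]
orientation: [-1.806, -2.561, -0.003]
wrist_force: [-0.5, 0.9, 4.3]
opening: 0.0097
```

Call:
{"method": "play_rows", "body": {
  "motion": "-1 0 0 0.001 0; -1 0 0 0.001 0"
}}

```text
t: 7.15
position: [0.5513, -0.0765, 0.1293]
orientation: [-1.806, -2.561, -0.003]
wrist_force: [-0.2, -0.2, 4.1]
opening: 0.0099
```

Call:
{"method": "play_rows", "body": {
  "motion": "-1 0 0 0.0008 0; -1 0 0 0.0008 0"
}}

```text
t: 7.35
position: [0.5513, -0.0765, 0.1276]
orientation: [-1.806, -2.561, -0.003]
wrist_force: [-0.6, 1.1, 4.4]
opening: 0.0097
```

Call:
{"method": "play_rows", "body": {
  "motion": "-1 0 0 0.0008 0; -1 0 0 0.0008 0"
}}

```text
t: 7.55
position: [0.5512, -0.0765, 0.1259]
orientation: [-1.806, -2.561, -0.003]
wrist_force: [-0.7, 1.3, 5.8]
opening: 0.0097
```

Call:
{"method": "play_rows", "body": {
  "motion": "-1 0 0 0.0008 0"
}}

```text
t: 7.65
position: [0.5513, -0.0765, 0.1251]
orientation: [-1.806, -2.561, -0.003]
wrist_force: [-0.3, 1.8, 6.0]
opening: 0.0096
```

Call:
{"method": "play_rows", "body": {
  "motion": "-1 0 0 0.0008 0"
}}

```text
t: 7.75
position: [0.5513, -0.0765, 0.1243]
orientation: [-1.806, -2.561, -0.003]
wrist_force: [-1.1, 1.2, 6.1]
opening: 0.0098
```

Call:
{"method": "play_rows", "body": {
  "motion": "-1 0 0 0.0007 0"
}}

```text
t: 7.85
position: [0.5513, -0.0765, 0.1236]
orientation: [-1.806, -2.56, -0.003]
wrist_force: [-1.2, 0.4, 6.0]
opening: 0.0098
```

Call:
{"method": "play_rows", "body": {
  "motion": "-1 0 0 0.0007 0"
}}

```text
t: 7.95
position: [0.5513, -0.0765, 0.1229]
orientation: [-1.806, -2.561, -0.003]
wrist_force: [-1.0, 1.5, 5.6]
opening: 0.0095
```

Call:
{"method": "play_rows", "body": {
  "motion": "-1 0 0 0.0007 0"
}}

```text
t: 8.05
position: [0.5514, -0.0766, 0.1225]
orientation: [-1.806, -2.561, -0.004]
wrist_force: [-6.3, 1.7, 22.8]
opening: 0.0096
```

Call:
{"method": "play_rows", "body": {
  "motion": "-1 0 0 0.0007 0"
}}

```text
t: 8.15
position: [0.5515, -0.0766, 0.1225]
orientation: [-1.806, -2.56, -0.005]
wrist_force: [-6.6, 2.2, 25.0]
opening: 0.0097
```

I felt the bottom at z=0.1225, about 11.6 mm of travel, where the force jumped from 6 to 23–25 N. I ease off slightly and turn.

Call:
{"method": "play_rows", "body": {
  "motion": "-1 0 0 0.0001 5"
}}

```text
t: 8.25
position: [0.5514, -0.0766, 0.1228]
orientation: [-1.916, -2.478, -0.005]
wrist_force: [-2.5, 1.4, 7.0]
opening: 0.0095
```

```bash
python3 -c "
from d import *
show(np.array([.5495,-.0777,.1225]));print(bot.read_state()['ft_torque'])"
```

```text
t 8.25 pos [ 0.5514 -0.0766  0.1228] tool y yaw 14.6 tilt 0.0094 q7 0.56 F [-2.5  1.4  7. ] open 0.0095
target [ 0.5495 -0.0777  0.1225] tool delta mm [-0.6 -2.1  0.3] turn to 19.4: -4.8
[0.43933544 0.69330962 0.08250212]
```

Call:
{"method": "play_rows", "body": {
  "motion": "-1 0 0 0.0003 7; -1 0 0 0.0002 7"
}}

```text
t: 8.45
position: [0.5515, -0.0765, 0.1228]
orientation: [-2.213, -2.216, -0.005]
wrist_force: [-2.2, 1.3, 7.5]
opening: 0.0098
```

```bash
python3 -c "
from d import *
show(np.array([.5495,-.0777,.1225]));print(bot.read_state()['ft_torque'])"
```

```text
t 8.45 pos [ 0.5515 -0.0765  0.1228] tool y yaw 0.1 tilt 0.0099 q7 0.34 F [-2.2  1.3  7.5] open 0.0098
target [ 0.5495 -0.0777  0.1225] tool delta mm [-1.2 -2.   0.3] turn to 19.4: -19.3
[0.21218375 0.44088899 0.00866593]
```

Call:
{"method": "play_rows", "body": {
  "motion": "-1 0 0 0.0003 8; -1 0 0 0.0002 8; -1 0 0 0.0002 8"
}}

```text
t: 8.75
position: [0.5516, -0.0765, 0.1228]
orientation: [-2.639, -1.685, -0.003]
wrist_force: [-1.9, 1.6, 6.8]
opening: 0.0101
```

Call:
{"method": "play_rows", "body": {
  "motion": "-1 0 0 0.0002 8; -1 0 0 0.0002 8; -1 0 0 0.0002 8"
}}

```text
t: 9.05
position: [0.5518, -0.0766, 0.1228]
orientation: [-2.941, -1.073, -0.001]
wrist_force: [-1.4, 0.9, 7.8]
opening: 0.0094
```

```bash
python3 -c "
from d import *
show(np.array([.5495,-.0777,.1225]));print(bot.read_state()['ft_torque'])"
```

```text
t 9.05 pos [ 0.5518 -0.0766  0.1228] tool y yaw -49.9 tilt 0.0106 q7 -0.39 F [-1.4  0.9  7.8] open 0.0094
target [ 0.5495 -0.0777  0.1225] tool delta mm [-2.5 -0.6  0.3] turn to 19.4: -69.3
[0.20980215 0.61719622 0.0176244 ]
```

Call:
{"method": "play_rows", "body": {
  "motion": "-1 0 0 0.0002 8; -1 0 0 0.0002 8; -1 0 0 0.0002 5; -1 0 0 0.0002 0"
}}

```text
t: 9.45
position: [0.5519, -0.0767, 0.1227]
orientation: [-3.093, -0.486, 0.002]
wrist_force: [-3.4, 2.0, 12.8]
opening: 0.0101
```

```bash
python3 -c "
from d import *
show(np.array([.5495,-.0777,.1225]));print(bot.read_state()['ft_torque'])"
```

```text
t 9.45 pos [ 0.5519 -0.0767  0.1227] tool y yaw -72.1 tilt 0.0103 q7 -0.71 F [-3.4  2.  12.8] open 0.0101
target [ 0.5495 -0.0777  0.1225] tool delta mm [-2.6  0.2  0.2] turn to 19.4: -91.6
[0.47721944 0.84948384 0.05396053]
```

Call:
{"method": "play_rows", "body": {
  "motion": "-1 0 0 -0.001 0; -1 0 0 -0.001 0; -1 0 0 -0.001 0"
}}

```text
t: 9.75
position: [0.5518, -0.0767, 0.1257]
orientation: [-3.094, -0.485, 0.003]
wrist_force: [-1.5, 1.8, 5.1]
opening: 0.0098
```

Call:
{"method": "play_rows", "body": {
  "motion": "-1 0 0 -0.0006 0"
}}

```text
t: 9.85
position: [0.5518, -0.0767, 0.1263]
orientation: [-3.094, -0.486, 0.003]
wrist_force: [-0.7, 0.6, 5.1]
opening: 0.0093
```

```bash
python3 -c "
from d import *
show(np.array([.5495,-.0777,.1225]));print(bot.read_state()['ft_torque'])"
```

```text
t 9.85 pos [ 0.5518 -0.0767  0.1263] tool y yaw -72.2 tilt 0.0100 q7 -0.71 F [-0.7  0.6  5.1] open 0.0093
target [ 0.5495 -0.0777  0.1225] tool delta mm [-2.5  0.3  3.8] turn to 19.4: -91.6
[ 0.18139496  0.14063968 -0.0008083 ]
```

Call:
{"method": "play_rows", "body": {
  "motion": "-1 0 0 -0.0005 0"
}}

```text
t: 9.95
position: [0.5518, -0.0767, 0.1268]
orientation: [-3.094, -0.486, 0.003]
wrist_force: [-1.2, -0.0, 5.1]
opening: 0.0097
```

Call:
{"method": "play_rows", "body": {
  "motion": "-1 0 0 -0.0005 0"
}}

```text
t: 10.05
position: [0.5518, -0.0767, 0.1273]
orientation: [-3.094, -0.486, 0.003]
wrist_force: [-1.0, 1.1, 4.0]
opening: 0.0095
```

Call:
{"method": "play_rows", "body": {
  "motion": "-1 0 0 -0.0005 0"
}}

```text
t: 10.15
position: [0.5518, -0.0767, 0.1278]
orientation: [-3.094, -0.486, 0.003]
wrist_force: [-1.3, 1.5, 3.7]
opening: 0.0098
```

Call:
{"method": "play_rows", "body": {
  "motion": "-1 0 0 -0.0005 0"
}}

```text
t: 10.25
position: [0.5517, -0.0766, 0.1281]
orientation: [-3.094, -0.486, 0.004]
wrist_force: [3.3, 0.4, -8.2]
opening: 0.0098
```

The upward pull jumped to 8 N at z=0.1281, so the cam is holding. I neutralise the force and release.

Call:
{"method": "play_rows", "body": {
  "motion": "-1 0 0 0.0003 0; 0 0 0 0 0; 0 0 0 0 0; 0 0 0 0 0; 0 0 0 0 0"
}}

```text
t: 10.75
position: [0.5511, -0.0769, 0.1273]
orientation: [-3.094, -0.485, 0.005]
wrist_force: [0.2, -0.1, -0.1]
opening: 0.038
```

```bash
python3 w.py 6
```

```text
expected [ 0.5486993  -0.07701537  0.1425    ]
scene cover slope [0.0006 0.0002] z at hinge+.1 0.1041
dark 196 [-0.1818 -0.0061  0.03  ] [-0.1603  0.0206  0.0696] top 27 [-0.1701  0.0172  0.0566]
((-170.54212951660156, 8.519247055053711), (23.703989028930664, 6.207216739654541), 79.78140258789062)
flange 122 [-0.1821 -0.0151  0.0037] [-0.1504  0.0257  0.0324]
side cover slope [-0.      0.0018] z at hinge+.1 0.1068
dark 345 [-0.181  -0.0231  0.0302] [-0.1565  0.0247  0.0694] top 136 [-0.1689  0.0109  0.0547]
((-172.5528564453125, 2.4018726348876953), (49.12440872192383, 14.39529800415039), 71.04199981689453)
flange 93 [-0.1809 -0.0143  0.023 ] [-0.1668 -0.0006  0.0323]
t 10.85 pos [ 0.5512 -0.0769  0.1274] tool y yaw -72.2 tilt 0.0100 q7 -0.72 F [-0.2  0.5 -0.2] open 0.0452
target [ 0.5487 -0.077   0.1425] tool delta mm [ -2.4  -0.8 -15.1] turn to 19.4: -91.6
```

View pics/side6.png

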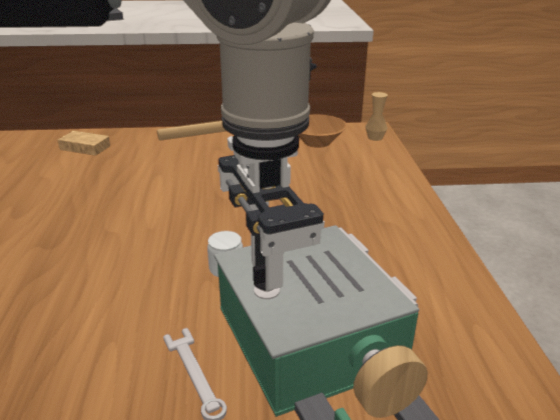

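The fingers are open around the wing at (265,272). I retract straight up and then to the side.

Call:
{"method": "play_rows", "body": {
  "motion": "0 0 0 -0.01 0; 0 0 0 -0.03 0; 0 0 0 -0.04 0; 0 0 0 -0.045 0; 0 0 0 -0.02 0"
}}

```text
t: 11.35
position: [0.5498, -0.0795, 0.2772]
orientation: [-3.096, -0.481, 0.015]
wrist_force: [0.1, 0.5, -0.7]
opening: 0.0468
```

```bash
python3 w.py 7
```

```text
expected [ 0.5486993  -0.07701537  0.1425    ]
scene cover slope [0.0003 0.0003] z at hinge+.1 0.1042
dark 257 [-0.182  -0.0062  0.03  ] [-0.1466  0.005   0.0492] top 7 [-0.1657 -0.0016  0.0484]
((-165.61050415039062, -1.2980976104736328), (6.452709197998047, 24.068822860717773), 87.11930847167969)
flange 205 [-0.182  -0.0176  0.0201] [-0.1468  0.0172  0.0322]
side cover slope [0.0005 0.001 ] z at hinge+.1 0.1068
dark 404 [-0.1813 -0.0058  0.0301] [-0.1463  0.0047  0.0508] top 109 [-0.1641 -0.0005  0.0491]
((-163.84628295898438, -0.6935214996337891), (10.453702926635742, 34.620445251464844), 88.24919891357422)
flange 270 [-0.181  -0.0165  0.0225] [-0.1462  0.0005  0.0325]
t 11.45 pos [ 0.5503 -0.0791  0.2767] tool y yaw -72.3 tilt 0.0118 q7 -0.87 F [-0.1 -0.  -0.4] open 0.0471
target [ 0.5487 -0.077   0.1425] tool delta mm [-1.000e-01 -1.100e+00  1.342e+02] turn to 19.4: -91.7
```

View pics/side7.png

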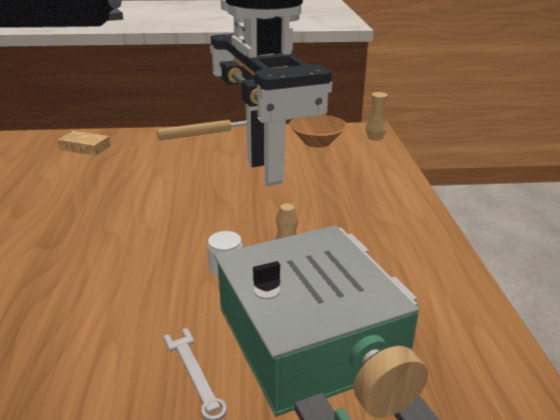

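View pics/scene7.png

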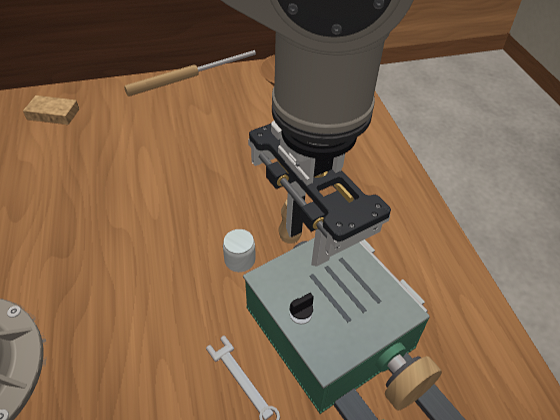

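The cover is flat. The wing at (301,307) has turned a quarter turn and sits about 6 mm lower. The tin, blank and spanner look unmoved and the arm is clear.

```bash
python3 -c "
from h import *
print(bot.job_done())"
```

```text
the job is handed in; nothing more can be done
None
```

I swung the cover shut, pressed the fastener to its bottom, turned it a quarter turn clockwise and let it up into the notch, where it held. I handed the job in at about 11.5 s on the robot's clock.

**Cover:** The fingertips stopped at 105.5 mm, against the expected 106 mm. The final pictures show the cover flat, with a slope under about 0.002.

**Fastener:** It reached the bottom after about 11.6 mm of travel. I turned it 91.6° at about 7–13 N with almost no twisting torque. When I let it up, it stopped about 6 mm below its rest height and resisted an upward pull of 8 N. After I let go, the wing still measured square to the hinge and about 6 mm lower than before.

**Surroundings:** The tin, wooden piece and spanner look unmoved in the pictures; I did not measure them. The arm was clear and the wrist force was about zero at hand-in.

**What was less good:**
- Closing the cover peaked at about 75 N on the wrist, through the fingertips. That is under the 120 N limit but harder than intended.
- Feeling for the fastener's bottom briefly read 25 N at the wrist. About 7 N of that is the spring, so the receptacle should have taken about 18 N of its 25 N limit.
- I did not try turning the wing back as an extra check on the lock.

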